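# Turn a sample carrier over against the step of a turning block

## Robot

A 6-joint arm with a two-finger parallel gripper is mounted at the origin on the work surface. World frame = base frame: x ahead of the robot, y to its left, z up, the work surface at z = 0. Lengths are in m, angles in rad, forces in N, time in s.
With the tool pointing down it reaches from about 0.375 to 0.975 m from the base axis. Payload 3.8 kg.
Tool frame: the origin (TCP) lies at the very end of the fingers, on their centre line; the grasp point (between the pads) lies 19 mm behind it; z points along the fingers, y is the direction in which the jaws open and shut (so a half turn about z gives the same grasp; the last joint's range is limited). The gripper opens to 85 mm and grips with 20 to 120 N. Pads are 22 mm wide; open, the fingers measure 114 mm over their backs; the gripper's body (76 mm by 85 mm) begins 54 mm behind the grasp point. The pads swing forward as they close: fully open they stand 13 mm farther back than shut.
Start: joints at [-1.183, 0.264, 1.604, -0, 1.274, -0.037], TCP at [0.278, -0.615, 0.231] pointing down, gripper open.
Joint ranges: [-2.63, 2.63], [-0.94, 2.18], [0.31, 2.57], [-1.31, 4.45], [0, 2.66], [-2.55, 2.55]. Speed limits (rad/s): [2.57, 2.57, 3.14, 3.14, 3.14, 3.14].

## Interface

Orientations are given as a rotation vector (axis times angle).
In Python, from workcell import read_state, read_camera, camera_info, finish_job gives the robot as it stands. The module is installed in compiled form; this text tells all that it offers.
- The arm moves only by the tool play_rows, never from a script. Its argument "motion" is a list of rows, each a list of 5 numbers: the shift along the tool's x, y, z in units of 1000 mm (1.0 is 1000 mm), then the turn about the tool's z in units of 2 pi rad (1.0 is 2 pi rad), then the finger opening in mm, from 0 to 85.4. A call has 1 to 5 rows; each row shifts and turns the commanded pose from where the row before left it, along the tool's axes as they then stand; what a row does not reach is not made up. A row lasts 1/8 s, in which the tool goes at most 62.5 mm and 10.7 degrees, less where a joint would pass 70% of its speed; a pose out of reach is approached as far as the arm can. A call with a number of a shift or a turn outside -1 to 1 is refused whole. A call with a gripper value outside its range is refused whole. The fingers move at their own pace and stop on an object; "squeeze" is the grip in N (left out, the last holds). Time passes only in rows, so rows that do not move let the fingers close. It gives the time, the measured TCP pose, the force and the opening at its end, in the units of the state.
- read_state(): the state, without advancing time (a new reading comes with each control period).
- read_camera(name): name is "side" or "top"; returns the picture (480x640x3 uint8, red, green, blue); there is no depth.
- camera_info(name): a dict with "intrinsics" (3x3 intrinsics, pixels), "pose" (4x4, takes a point from camera to world coordinates). Camera axes: x right, y down, z forward; pixel columns grow to the right and rows downward; lengths in m; the calibration is good to about 2 mm. A picture is of the moment at which its call begins. camera_info takes no time and is no camera call.
- finish_job(): hands the job in, once; it reports no verdict.
The state is a dict: "time": time; "q": joint angles; "joint_vel": joint speeds; "joint_torque": joint torques, N m; "tool_pos": TCP position; "tcp_rot": TCP orientation; "wrist_force": force on the tool from outside, world axes, zero at the start; "torque": the same for the moment, N m; "width": opening from 0.0 (shut) to 1.0 (fully open).
Only numpy, scipy, OpenCV 4.12 (cv2) and the standard library are available. Lean on these libraries where they do the work, as an engineer would, in place of code of your own. Each camera call takes 0.05 s, during which the arm holds its last target. There are 200 camera calls.

## Task

The flat sample carrier lies wells down on the lower level of the two-level turning block. With the fingertips only, push it up against the step, tip it up on edge there and turn it over onto the upper level, then push it home against the back stop, so that it lies flat, wells up, square against the stop and wholly on the upper level. Never grasp it or lift it off the block (the edge against the step stays down as it turns), leave everything else on the bench where it is, and finish clear of it.

Things in the scene. Friction and masses are not known exactly. Their poses are not given: they have to be found in the camera images.
- block: Dark steel turning block fixed to the bench, 120 mm wide (y), no side walls; place and yaw (to 0.35 rad) vary. Origin on the bench surface under the middle of the step's edge; x points from the lower level over the step to the back stop (the way to push), z up. Lower level: x -130 to 0 mm, top 8 mm above the bench. Upper level: x 0 to 85 mm, top 20 mm above the bench.
- step_edge (a point): Middle of the top edge of the vertical step, 12 mm high, between lower and upper level; 20 mm above the bench; the block's axes
- stop_face (a point): Middle of the foot of the back stop's face, 3 mm above the upper level; 85 mm beyond the step. The stop is 14 mm thick and 14 mm high, across the whole block
- carrier_center (a point): Centre of the loose carrier, an aluminium plate 64 mm (x, rear to front edge) by 80 mm (y) by 6 mm thick, 60 to 120 g. One face is plain; the other has a row of three round wells, flush to the touch. z points out of the plain face (up at the start, down when turned over). It starts flat on the lower level, front edge 10 to 50 mm short of the step, turned up to 0.2 rad from the block.
- carrier_front (a point): Middle of the carrier's front edge (32 mm from its centre, half-way up), the edge that meets the step at first
- carrier_rear (a point): Middle of the carrier's rear edge (32 mm from its centre, half-way up), the edge nearer the robot at first. While a finger keeps pressing it towards the step (about 11 N), friction carries it up with the rising finger, and the carrier swings about its front edge; a little past upright it falls over onto the upper level. Turned over, it is the edge that meets the back stop
- well_plate: Bystander, not to be disturbed: 24-well plate, 131 x 89 x 16 mm, clear and white plastic; origin at the centre of its underside.
- petri_dish: Bystander, not to be disturbed: round covered dish, 90 mm across, 16 mm high; origin at the centre of its underside.
- eyepiece: Bystander, not to be disturbed: black round microscope eyepiece standing upright, 38 mm across, 47 mm high; origin at the centre of its underside.
- bottle: Bystander, not to be disturbed: amber glass jar with white cap, 32 mm across, 55 mm high; origin at the centre of its underside.
- slide_box: Bystander, not to be disturbed: grey box with white lid, 84 x 38 x 30 mm; origin at the centre of its underside.
- tweezers: Bystander, not to be disturbed: steel tweezers lying flat, 130 mm long, 5 mm high; origin at the centre of its underside.
- objective: Bystander, not to be disturbed: steel microscope objective standing upright, 34 mm across, 36 mm high; origin at the centre of its underside.
- carrier: The same carrier; origin at the centre of its well face (underside at the start).
Things that resemble listed ones, but are neither listed nor needed, are in the scene too. What is meant by the carrier is not green, and is the larger of those in its own colour.

How it is judged:
On the way, in this order (a step that is already met when the one before it is completed fails the run):
1. the carrier, flat on the lower level, is pushed up against the step (front edge within 6 mm of it) (x of carrier_front in the frame of block above -0.006 m and z of carrier_front in the frame of block below 0.018 m and angle between carrier_center's own z axis and vertical below 0.25 rad), for 0.05 s.
2. it stands tipped up on its front edge at the step (angle between carrier_center's own z axis and vertical between 0.9 and 2.2 rad and x of carrier_front in the frame of block between -0.025 and 0.025 m and z of carrier_front in the frame of block below 0.035 m), for 0.05 s.
3. it lies turned over, wells up, on the upper level (angle between carrier_center's own z axis and vertical above 2.9 rad and x of carrier_center in the frame of block above 0 m and z of carrier_center in the frame of block below 0.035 m), for 0.1 s.
At the end, for the whole second after the job is handed in: The carrier lies flat and still on the upper level, turned over (wells up), its edge within 3 mm of the back stop and square to it within about 3 degrees, not hanging over the sides of the block (centre within 21 mm of the block's middle line) (angle between carrier_center's own z axis and vertical above 3.05 rad and x of carrier_rear in the frame of block between 0.082 and 0.088 m and angle between the x axis of carrier_center and the x axis of block, either way round below 0.06 rad and y of carrier_center in the frame of block between -0.021 and 0.021 m and z of carrier_center in the frame of block between 0.02 and 0.026 m and linear speed of carrier below 0.01 m/s); the robot touches nothing.
It fails at once if the carrier is lifted: its front edge rises more than 50 mm above the bench or its centre more than 80 mm (height (world z) of carrier_front above 0.05 m or height (world z) of carrier_center above 0.08 m).
It fails at once if the carrier falls off the block (height (world z) of carrier_center below 0.007 m or y of carrier_center in the frame of block above 0.045 m or y of carrier_center in the frame of block below -0.045 m).
It fails at once if something else on the bench is moved by more than 15 mm (distance of any of well_plate, petri_dish, eyepiece, bottle, slide_box, tweezers, objective from where it was at the start of the episode above 0.015 m).
It also fails if it takes over 58 s, if anything falls off the work surface, if the arm or the gripper's body presses on something with over 40 N, if the wrist force passes 120 N, or if a joint passes its speed limit or range.

## Working session

There is one attempt and no reset: what is moved stays moved. The work goes in short steps, Python scripts to look and compute and a tool call to move; the robot and the scene stay as the last step left them, time stands still between calls to the robot, and variables do not carry over. Pictures are saved under pics/ and viewed, about 8 in all and at most 12, crops included, and the job is handed in when it is done.

Besides the shell and the picture viewer there is one more tool, called as a command line: name --pt "numbers of a row" for each row, then --argument value for the rest. play_rows: Moves the arm, as the interface text tells. Shifts and turns lie within -1 to 1; 1 stands for 1000 mm of shift or 2 pi rad of turn. Its arguments: {"type":"object","properties":{"motion":{"type":"array","items":{"type":"array","items":{"type":"number"}}},"squeeze":{"type":"number"}},"required":["motion"]}

```bash
mkdir -p pics
python3 - <<'E'
from workcell import *
import cv2,numpy as np
s=read_state();print(s['time'],s['tool_pos'],s['tcp_rot'],s['wrist_force'],s['width'])
for n in('top','side'):
    im=read_camera(n);cv2.imwrite(f'pics/{n}0.png',im[...,::-1]);c=camera_info(n);print(n,np.round(c['intrinsics'],1).tolist(),np.round(c['pose'],3).tolist())
E
```

```text
0.0 [ 0.27789238 -0.61434584  0.22993626] [-3.06883963e+00 -6.61764925e-01  6.32425419e-04] [ 0.36456648 -0.40035613 -0.57192675] 0.9999550177900083
top [[611.2, 0.0, 326.0], [0.0, 611.2, 240.7], [0.0, 0.0, 1.0]] [[0.015, -0.996, 0.091, 0.488], [-1.0, -0.013, 0.022, 0.051], [-0.021, -0.091, -0.996, 0.942], [0.0, 0.0, 0.0, 1.0]]
side [[592.3, 0.0, 308.6], [0.0, 592.3, 239.6], [0.0, 0.0, 1.0]] [[0.925, -0.283, 0.252, 0.307], [-0.379, -0.678, 0.63, -0.52], [-0.008, -0.678, -0.735, 0.752], [0.0, 0.0, 0.0, 1.0]]
```

View pics/top0.png

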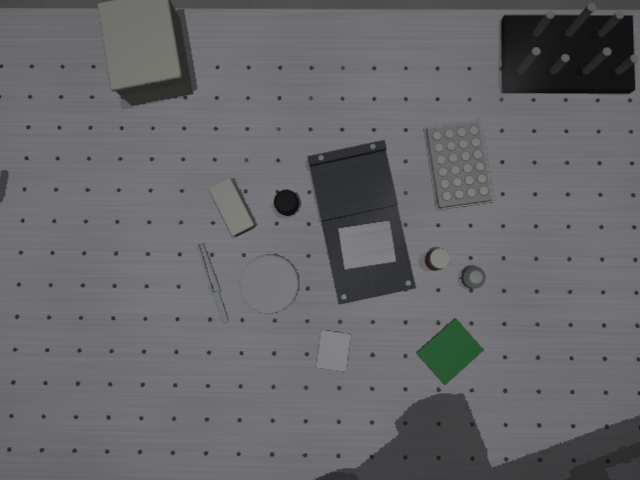

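View pics/side0.png

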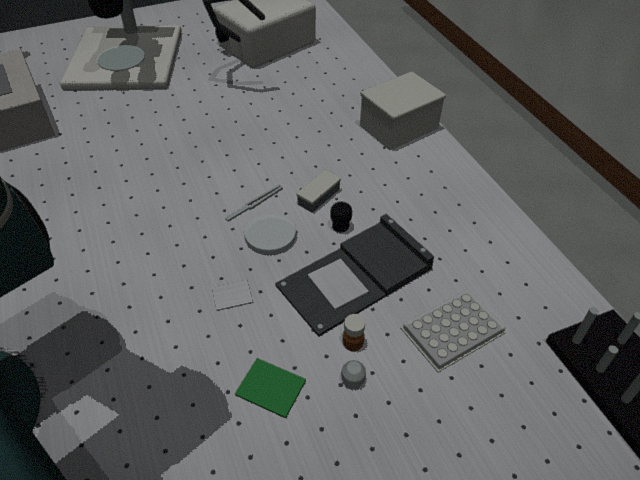

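Top view: the block spans (310–415, 140–303), with its step near (322,220)–(397,206) and its stop at the top. There are three plates: silver on the block at (368,245), a smaller silver one at (333,350) and a green one at (450,352). The carrier is the one on the block, because it is silver and the larger of the two. The jar (437,258) and objective (473,277) are close by on the right, the eyepiece (287,203) and dish (268,283) on the left.

```bash
cat > h.py <<'E'
from workcell import *
import cv2,numpy as np
def ray(n,uv,z):
    c=camera_info(n);K=np.array(c['intrinsics']);T=np.array(c['pose'])
    d=T[:3,:3]@np.linalg.solve(K,[*uv,1.]);o=T[:3,3];return (o+d*(z-o[2])/d[2])
def proj(n,p):
    c=camera_info(n);K=np.array(c['intrinsics']);T=np.array(c['pose'])
    q=K@(T[:3,:3].T@(np.array(p)-T[:3,3]));return q[:2]/q[2]
E
python3 - <<'E'
from h import *
im=cv2.imread('pics/top0.png');g=cv2.cvtColor(cv2.GaussianBlur(im,(3,3),0),cv2.COLOR_BGR2GRAY)
print('levels',g[180,350],g[280,370],g[245,368],g[330,370])
dark=(g<75).astype(np.uint8);lab=cv2.connectedComponents(dark)[1];blk=(lab==lab[280,370]).astype(np.uint8)
cs,_=cv2.findContours(blk,cv2.RETR_EXTERNAL,cv2.CHAIN_APPROX_NONE);c=max(cs,key=cv2.contourArea)
print('block poly',cv2.approxPolyDP(c,4,True)[:,0].tolist())
m=np.zeros_like(blk);m[222:270,335:400]=(g[222:270,335:400]>(100))
cs,_=cv2.findContours(m,cv2.RETR_EXTERNAL,cv2.CHAIN_APPROX_NONE);c=max(cs,key=cv2.contourArea)
w=np.array([ray('top',p,.014)[:2] for p in c[:,0]],np.float32)
print('carrier',cv2.minAreaRect(w), cv2.boxPoints(cv2.minAreaRect(w)).round(4).tolist(),cv2.minAreaRect(c))
cv2.imwrite('pics/crop0.png',cv2.resize(im[130:380,290:500],None,fx=2.4,fy=2.4,interpolation=cv2.INTER_CUBIC))
E
```

```text
levels 49 54 125 115
block poly [[384, 141], [308, 156], [339, 303], [414, 287]]
carrier ((0.5678489208221436, 0.009210065007209778), (0.06247440725564957, 0.07800858467817307), 9.544200897216797) [[0.5306000113487244, 0.042500000447034836], [0.5435000061988831, -0.03440000116825104], [0.6050999760627747, -0.02410000003874302], [0.592199981212616, 0.05290000140666962]] ((366.60687255859375, 244.44509887695312), (40.90338134765625, 51.24327087402344), 81.25383758544922)
```

View pics/crop0.png

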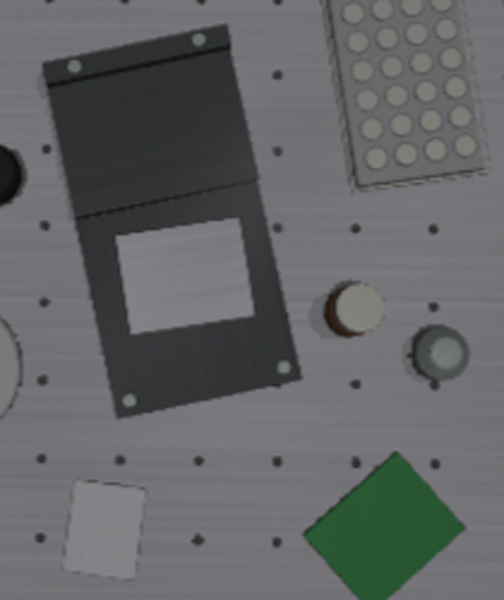

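The crop shows a plain silver plate squarely on the block, clearly larger than the silver one at bottom left, so it is the carrier. Its wells are underneath. The step line in the full image runs (322.1,220.4) to (397.1,205).

Run:
```python
from h import *
R=[ray('top',p,.008)[:2] for p in((339,303),(414,287.5))]
S=[ray('top',p,.02)[:2] for p in((322.1,220.4),(397.1,205))]
B=[ray('top',p,.037)[:2] for p in((308.5,156),(384,141))]
for n,L in(('rear',R),('step',S),('stopback',B)):
    d=L[0]-L[1];print(n,np.mean(L,0).round(4),np.linalg.norm(d).round(4),'yaw',np.degrees(np.arctan2(-d[0],d[1])).round(2))
r,s=np.mean(R,0),np.mean(S,0);v=s-r;print('axis len',np.linalg.norm(v),np.degrees(np.arctan2(v[1],v[0])))
b=np.mean(B,0)-s;print(np.linalg.norm(b),np.degrees(np.arctan2(b[1],b[0])))
```

```text
rear [ 0.4909 -0.0068] 0.1164 yaw 12.48
step [0.6155 0.0205] 0.1164 yaw 12.39
stopback [0.7106 0.0421] 0.116 yaw 12.01
axis len 0.12756379758329228 12.362837336022297
0.09744346195124466 12.82391340966995
```

play_rows --pt "0 0 0 0.0166 40" --pt "0 0 0 0.0166 40" --pt "0.0323 -0.0498 0 0 40" --pt "0.0323 -0.0498 0 0 40" --pt "0.0323 -0.0498 0 0 40" --squeeze 40

```text
time: 0.72
tool_pos: [0.3409, -0.4464, 0.2305]
tcp_rot: [-3.122, -0.337, 0.0]
wrist_force: [0.9, 0.5, 0.5]
width: 0.468
```

play_rows --pt "0.0323 -0.0498 0 0 40" --pt "0.0323 -0.0498 0 0 40" --pt "0.0323 -0.0498 0 0 40" --pt "0.0323 -0.0498 0 0 40" --pt "0.0323 -0.0498 0 0 40"

```text
time: 1.35
tool_pos: [0.4452, -0.1685, 0.231]
tcp_rot: [-3.123, -0.338, -0.0]
wrist_force: [0.8, -0.8, 0.6]
width: 0.468
```

play_rows --pt "0.0323 -0.0498 0 0 40" --pt "0.0323 -0.0498 0 0 40" --pt "0.0323 -0.0498 0 0 40" --pt "0 0 0 0 40"

```text
time: 1.85
tool_pos: [0.5082, -0.0001, 0.2309]
tcp_rot: [-3.121, -0.348, 0.0]
wrist_force: [-0.1, -0.5, 0.2]
width: 0.471
```

play_rows --pt "0 0.003 0.06 0 40" --pt "0 0 0.06 0 40" --pt "0 0 0.06 0 40" --pt "0 0 0.011 0 40" --pt "0 0 0 0 40"

```text
time: 2.48
tool_pos: [0.5083, -0.0073, 0.0405]
tcp_rot: [3.123, 0.338, -0.001]
wrist_force: [1.3, -0.4, 1.6]
width: 0.468
```

play_rows --pt "0 0 0.008 0 40" --pt "0 0 0.004 0 40" --pt "0 0 0 0 40"

```text
time: 2.85
tool_pos: [0.5089, -0.0067, 0.0291]
tcp_rot: [3.123, 0.339, 0.002]
wrist_force: [-0.1, -0.2, 0.7]
width: 0.464
```

Run:
```python
from h import *
im=read_camera('side')[...,::-1];cv2.imwrite('pics/s1.png',cv2.resize(im[180:360,240:460],None,fx=3,fy=3,interpolation=cv2.INTER_CUBIC))
print(read_state()['tool_pos'],read_state()['wrist_force'])
```

```text
[ 0.50886833 -0.00666514  0.02900552] [-0.25665234  0.04742692 -0.06535804]
```

View pics/s1.png

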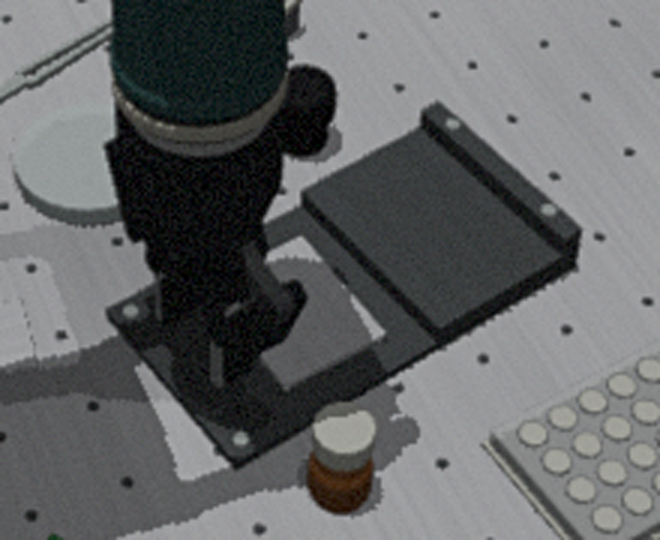

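The fingers are behind the carrier on the lower level, astride its middle and clear of everything. Next I touch down to find the true tip height.

play_rows --pt "0 -0.003 0.006 0 40" --pt "0 0 0.006 0 40" --pt "0 0 0.004 0 40" --pt "0 0 0 0 40"

```text
time: 3.4
tool_pos: [0.5071, -0.0037, 0.0116]
tcp_rot: [-3.123, -0.339, 0.002]
wrist_force: [0.9, 0.8, 0.1]
width: 0.467
```

play_rows --pt "0 0 0.002 0 40" --pt "0 0 0 0 40"

```text
time: 3.65
tool_pos: [0.5077, -0.0038, 0.0102]
tcp_rot: [-3.123, -0.339, 0.0]
wrist_force: [0.6, 0.4, -0.2]
width: 0.47
```

play_rows --pt "0 0 0.002 0 40" --pt "0 0 0 0 40"

```text
time: 3.9
tool_pos: [0.5076, -0.0038, 0.0082]
tcp_rot: [3.123, 0.339, -0.0]
wrist_force: [-0.1, -0.3, -0.7]
width: 0.47
```

play_rows --pt "0 0 0.0015 0 40" --pt "0 0 0 0 40"

```text
time: 4.15
tool_pos: [0.5076, -0.0037, 0.0067]
tcp_rot: [-3.123, -0.339, 0.0]
wrist_force: [-0.4, 0.2, 0.3]
width: 0.465
```

play_rows --pt "0 0 0.0015 0 40" --pt "0 0 0 0 40"

```text
time: 4.4
tool_pos: [0.5077, -0.0037, 0.0065]
tcp_rot: [-3.123, -0.339, 0.001]
wrist_force: [-5.3, -0.7, 10.9]
width: 0.468
```

play_rows --pt "0 0 0.0015 0 40" --pt "0 0 0 0 40"

```text
time: 4.65
tool_pos: [0.5078, -0.0038, 0.0064]
tcp_rot: [-3.123, -0.339, 0.002]
wrist_force: [-9.0, 0.4, 23.6]
width: 0.471
```

The tips touch at a TCP height of 6.6 mm, so they sit about 1.4 mm above the TCP. Stiffness is about 8.5 N/mm. I back off 4 mm and push.

play_rows --pt "0 0 -0.0042 0 40" --pt "0.008 0 0 0 40" --pt "0.006 0 0 0 40" --pt "0.004 0 0 0 40" --pt "0.004 0 0 0 40"

```text
time: 5.28
tool_pos: [0.5292, 0.001, 0.0075]
tcp_rot: [-3.123, -0.339, 0.002]
wrist_force: [0.5, -0.1, -0.9]
width: 0.47
```

play_rows --pt "0.003 0 0 0 40" --pt "0.003 0 0 0 40" --pt "0.003 0 0 0 40" --pt "0.002 0 0 0 40" --pt "0 0 0 0 40"

```text
time: 5.9
tool_pos: [0.5402, 0.0034, 0.0081]
tcp_rot: [3.123, 0.339, 0.001]
wrist_force: [0.7, -0.1, 1.0]
width: 0.471
```

Run:
```python
from h import *
im=read_camera('top')[...,::-1];cv2.imwrite('pics/t2.png',cv2.resize(im[130:320,280:460],None,fx=3,fy=3,interpolation=cv2.INTER_CUBIC))
print(read_state()['tool_pos'],read_state()['wrist_force'])
```

```text
[0.54009557 0.00336359 0.00807703] [-0.08884106  0.49185233 -0.21369798]
```

View pics/t2.png

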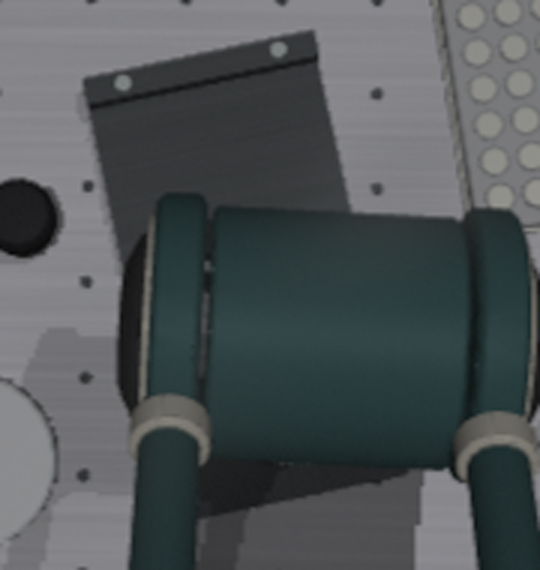

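The arm hides the carrier from the top camera, so I go on by force. About 3 mm should remain.

play_rows --pt "0.0015 0 0 0 40" --pt "0.0015 0 0 0 40" --pt "0 0 0 0 40"

```text
time: 6.32
tool_pos: [0.5429, 0.004, 0.008]
tcp_rot: [3.123, 0.339, -0.0]
wrist_force: [-0.9, 0.4, -0.3]
width: 0.468
```

play_rows --pt "0.0015 0 0 0 40" --pt "0 0 0 0 40"

```text
time: 6.58
tool_pos: [0.5431, 0.0041, 0.0078]
tcp_rot: [3.123, 0.339, -0.004]
wrist_force: [-5.4, -1.7, 4.5]
width: 0.471
```

play_rows --pt "0.0015 0 0 0 40" --pt "0 0 0 0 40"

```text
time: 6.82
tool_pos: [0.5432, 0.0042, 0.0075]
tcp_rot: [3.123, 0.34, -0.009]
wrist_force: [-8.5, -3.3, 6.3]
width: 0.467
```

The carrier is seated at the step with about 9 N of push. Now I follow the tipping arc while keeping the push on.

play_rows --pt "0.0007 0 -0.0015 0 40" --pt "0 0 -0.003 0 40" --pt "0 0 -0.0035 0 40" --pt "0 0 -0.004 0 40" --pt "0.0005 0 -0.004 0 40"

```text
time: 7.45
tool_pos: [0.5449, 0.0045, 0.023]
tcp_rot: [3.123, 0.339, -0.006]
wrist_force: [-4.4, -1.8, 0.9]
width: 0.466
```

Run:
```python
from h import *
im=read_camera('side')[...,::-1];cv2.imwrite('pics/s3.png',cv2.resize(im[180:360,240:460],None,fx=3,fy=3,interpolation=cv2.INTER_CUBIC))
print(read_state()['tool_pos'],read_state()['wrist_force'])
```

```text
[0.54507533 0.004486   0.02359003] [-5.71949371 -2.19937711  2.11752985]
```

View pics/s3.png

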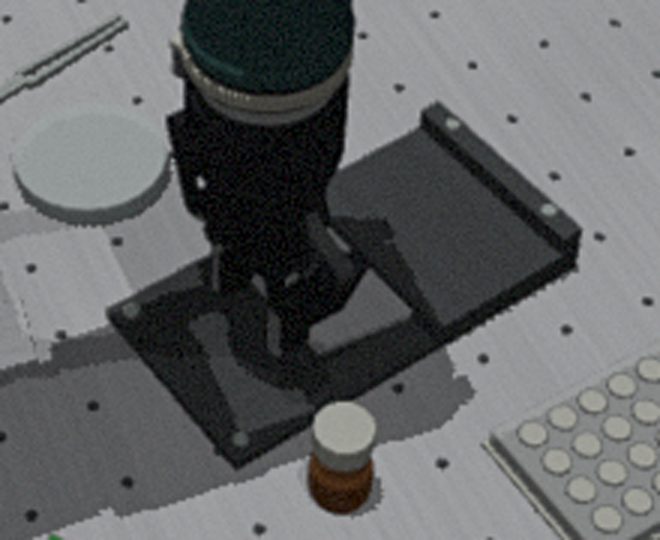

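Run:
```python
from h import *
a=np.radians(12.4);S=np.array([.616,.0205])
def P(x,y,z):
    w=S+[x*np.cos(a)-y*np.sin(a),x*np.sin(a)+y*np.cos(a)];return ((proj('side',[*w,z])-[240,180])*3).round(0)
print('front',P(0,-.0407,.014))
for t in(0,7,15,20):
    t_=np.radians(t);print(t,'rear top',P(-.064*np.cos(t_),-.041,.008+.064*np.sin(t_)+.006*np.cos(t_)),'bot',P(-.064*np.cos(t_)-.006*np.sin(t_),-.041,.008+.064*np.sin(t_)))
```

```text
front [415. 313.]
0 rear top [319. 370.] bot [318. 377.]
7 rear top [320. 360.] bot [318. 368.]
15 rear top [323. 349.] bot [321. 357.]
20 rear top [327. 341.] bot [323. 350.]
```

The carrier edge runs from (410,312) to about (325,352), matching the prediction for a tilt of about 15°. Friction is carrying it up, so I continue with slightly more push.

play_rows --pt "0.0014 0 -0.004 0 40" --pt "0.0014 0 -0.004 0 40" --pt "0.0015 0 -0.004 0 40" --pt "0.0017 0 -0.0038 0 40" --pt "0.002 0 -0.0037 0 40"

```text
time: 8.12
tool_pos: [0.5535, 0.0065, 0.0432]
tcp_rot: [-3.123, -0.339, 0.004]
wrist_force: [-4.6, -1.5, 3.3]
width: 0.47
```

The force direction (4.8 N back, 3.3 N up) fits a tilt of about 35°.

play_rows --pt "0.0025 0 -0.0034 0 40" --pt "0.0027 0 -0.0032 0 40" --pt "0.0028 0 -0.003 0 40" --pt "0.003 0 -0.0027 0 40" --pt "0.0033 0 -0.0026 0 40"

```text
time: 8.75
tool_pos: [0.5687, 0.0098, 0.059]
tcp_rot: [-3.123, -0.339, 0.001]
wrist_force: [-4.0, -0.1, 5.5]
width: 0.47
```

Run:
```python
from h import *
im=read_camera('side')[...,::-1];cv2.imwrite('pics/s4.png',cv2.resize(im[160:340,240:460],None,fx=3,fy=3,interpolation=cv2.INTER_CUBIC))
print(read_state()['tool_pos'],read_state()['wrist_force'])
```

```text
[0.56962078 0.00990063 0.05952935] [-3.85810182  0.45923603  6.32702302]
```

View pics/s4.png

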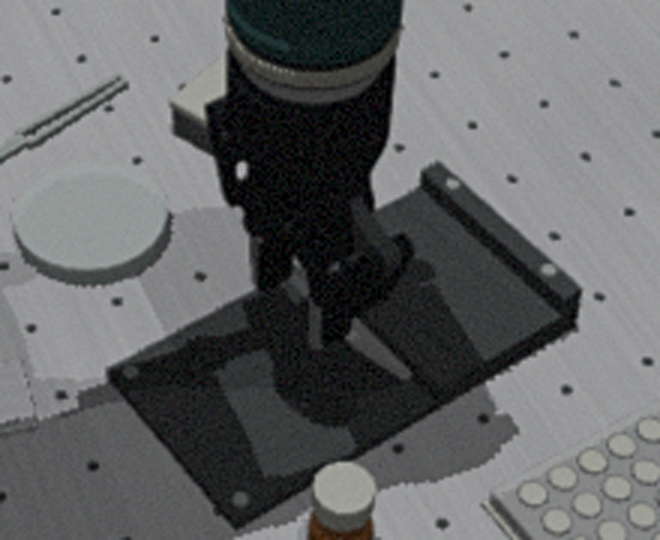

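The carrier stands at about 55–60° on its front edge, edge visible from (350,325) to (410,378), with the fingers still on it.

play_rows --pt "0.0042 0 -0.0028 0 40" --pt "0.0045 0 -0.0024 0 40" --pt "0.0047 0 -0.002 0 40" --pt "0.0049 0 -0.0016 0 40" --pt "0.005 0 -0.001 0 40"

```text
time: 9.43
tool_pos: [0.593, 0.0149, 0.0692]
tcp_rot: [-3.123, -0.339, -0.004]
wrist_force: [-1.0, 0.7, 5.9]
width: 0.473
```

play_rows --pt "0.0053 0 -0.0005 0 40" --pt "0.0055 0 0 0 40" --pt "0.0055 0 0.0003 0 40" --pt "0.0055 0 0.0005 0 40"

```text
time: 9.93
tool_pos: [0.6154, 0.0198, 0.0694]
tcp_rot: [-3.123, -0.339, -0.008]
wrist_force: [0.4, 0.5, 4.5]
width: 0.469
```

Run:
```python
from h import *
im=read_camera('side')[...,::-1];cv2.imwrite('pics/s5.png',cv2.resize(im[160:340,240:460],None,fx=3,fy=3,interpolation=cv2.INTER_CUBIC))
print(read_state()['tool_pos'],read_state()['wrist_force'])
```

```text
[0.61601611 0.01991761 0.06932538] [ 0.72080653 -0.05929778  4.86232363]
```

View pics/s5.png

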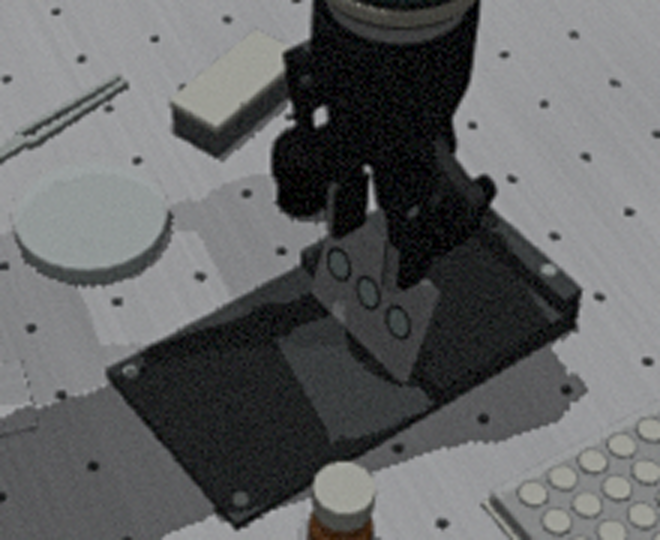

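The carrier is upright and a little past it. The three wells face the robot at (338,263), (369,292) and (399,322), and the fingers press lightly on its top edge. I drag on a little, then retreat.

play_rows --pt "0.0055 0 0.0012 0 40" --pt "0.0055 0 0.0015 0 40" --pt "0 0 -0.004 0 40" --pt "0 0 -0.012 0 40" --pt "-0.01 0 -0.02 0 40"

```text
time: 10.6
tool_pos: [0.6136, 0.0195, 0.1015]
tcp_rot: [-3.123, -0.339, 0.001]
wrist_force: [-1.0, -0.3, -0.1]
width: 0.468
```

play_rows --pt "-0.05 0 -0.02 0 40" --pt "-0.05 0 0 0 40" --pt "0 0 0 0 40"

```text
time: 10.98
tool_pos: [0.5119, -0.0023, 0.121]
tcp_rot: [-3.123, -0.338, 0.005]
wrist_force: [0.7, -0.2, -0.0]
width: 0.468
```

Run:
```python
from h import *
im=read_camera('side')[...,::-1];cv2.imwrite('pics/s6.png',cv2.resize(im[160:340,240:460],None,fx=3,fy=3,interpolation=cv2.INTER_CUBIC))
print(read_state()['tool_pos'],read_state()['wrist_force'])
```

```text
[ 0.51473838 -0.00212739  0.12180213] [-0.064928    0.09127048  0.48393587]
```

View pics/s6.png

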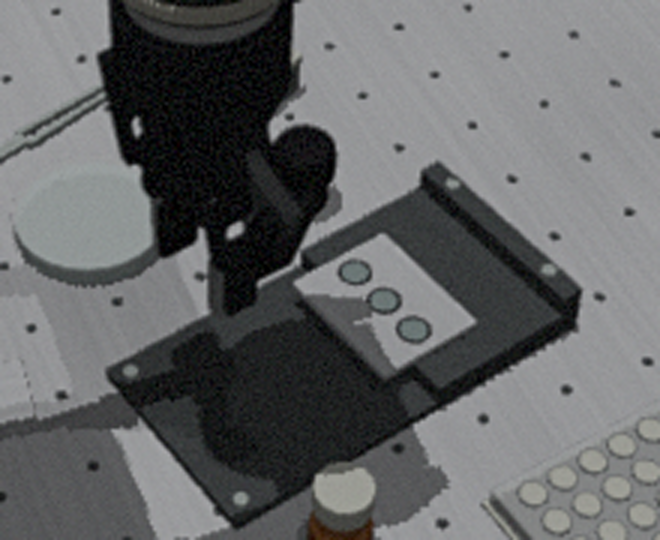

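It lies turned over on the upper level, wells up, with its near edge overhanging the step: corners (385,233), (477,321), (385,380), (293,287). I work out the pose from these.

Run:
```python
from h import *
a=np.radians(12.4);S=np.array([.616,.0205]);R=np.array([[np.cos(a),np.sin(a)],[-np.sin(a),np.cos(a)]])
for u,v in[(385,233),(477,321),(385,380),(293,287)]:
    print((R@(ray('side',(u/3+240,v/3+160),.026)[:2]-S)*1000).round(1))
p=np.array(read_state()['tool_pos']);print('tool',(R@(p[:2]-S)*1000).round(1),p[2])
```

```text
[42.5 39.4]
[ 42.6 -38.8]
[-22.4 -42. ]
[-23.2  36.7]
tool [-103.8   -0.4] 0.12180212833633068
```

play_rows --pt "0 0 0.05 0 40" --pt "0 0 0.045 0 40" --pt "0 0 0.006 0 40" --pt "0 0 0 0 40"

```text
time: 11.52
tool_pos: [0.5175, -0.0018, 0.0209]
tcp_rot: [3.123, 0.339, 0.001]
wrist_force: [0.3, -0.1, 0.9]
width: 0.476
```

play_rows --pt "0.03 0 0 0 40" --pt "0.02 0 0 0 40" --pt "0.008 0 0 0 40" --pt "0.004 0 0 0 40" --pt "0.004 0 0 0 40"

```text
time: 12.15
tool_pos: [0.5804, 0.0122, 0.0206]
tcp_rot: [3.123, 0.339, -0.0]
wrist_force: [-0.6, -0.8, 0.1]
width: 0.464
```

play_rows --pt "0.004 0 0 0 40" --pt "0.005 0 0 0 40" --pt "0.005 0 0 0 40" --pt "0.005 0 0 0 40" --pt "0.005 0 0 0 40"

```text
time: 12.78
tool_pos: [0.6043, 0.0175, 0.0201]
tcp_rot: [-3.123, -0.339, 0.0]
wrist_force: [-0.6, -0.2, -0.5]
width: 0.467
```

play_rows --pt "0.005 0 0 0 40" --pt "0.004 0 0 0 40" --pt "0.004 0 0 0 40" --pt "0.003 0 0 0 40" --pt "0 0 0 0 40"

```text
time: 13.4
tool_pos: [0.62, 0.0209, 0.0203]
tcp_rot: [3.123, 0.339, 0.001]
wrist_force: [-0.7, -0.3, -0.0]
width: 0.473
```

play_rows --pt "0.002 0 0 0 40" --pt "0.002 0 0 0 40" --pt "0.001 0 0 0 40" --pt "0 0 0 0 40"

```text
time: 13.9
tool_pos: [0.6247, 0.0219, 0.0202]
tcp_rot: [3.123, 0.339, 0.0]
wrist_force: [0.7, 0.1, -0.4]
width: 0.468
```

play_rows --pt "0.001 0 0 0 40" --pt "0.001 0 0 0 40" --pt "0 0 0 0 40"

```text
time: 14.28
tool_pos: [0.6261, 0.0222, 0.0201]
tcp_rot: [3.123, 0.339, -0.001]
wrist_force: [-1.7, -0.4, 1.6]
width: 0.472
```

play_rows --pt "0.001 0 0 0 40" --pt "0.001 0 0 0 40" --pt "0 0 0 0 40"

```text
time: 14.65
tool_pos: [0.6262, 0.0223, 0.0199]
tcp_rot: [3.123, 0.339, -0.008]
wrist_force: [-7.2, -2.4, 4.6]
width: 0.464
```

That is firm contact where the stop should be (tool at block x ≈ +10 mm, as expected). I back away and check.

play_rows --pt "-0.005 0 0 0 40" --pt "-0.03 0 -0.005 0 40" --pt "-0.02 0 -0.05 0 40" --pt "-0.03 0.03 -0.05 0 40" --pt "-0.02 0.055 -0.02 0 40"

```text
time: 15.28
tool_pos: [0.5469, -0.0809, 0.1466]
tcp_rot: [3.121, 0.344, 0.011]
wrist_force: [1.6, -0.3, 0.1]
width: 0.468
```

play_rows --pt "-0.02 0.055 0 0 40" --pt "-0.02 0.055 0 0 40" --pt "0 0.055 0 0 40" --pt "0 0 0 0 40"

```text
time: 15.78
tool_pos: [0.5427, -0.2548, 0.1435]
tcp_rot: [3.122, 0.332, 0.005]
wrist_force: [-1.1, 1.2, 0.1]
width: 0.468
```

Run:
```python
from h import *
im=cv2.cvtColor(read_camera('top'),cv2.COLOR_RGB2BGR);cv2.imwrite('pics/t7.png',im);g=cv2.cvtColor(cv2.GaussianBlur(im,(3,3),0),cv2.COLOR_BGR2GRAY)
cv2.imwrite('pics/t7c.png',cv2.resize(im[110:310,230:500],None,fx=2.9,fy=2.9,interpolation=cv2.INTER_CUBIC))
m=np.zeros_like(g);m[150:225,318:392]=(g[150:225,318:392]>85)
cs,_=cv2.findContours(m,cv2.RETR_EXTERNAL,cv2.CHAIN_APPROX_NONE);c=max(cs,key=cv2.contourArea)
a=np.radians(12.4);S=np.array([.616,.0205]);R=np.array([[np.cos(a),np.sin(a)],[-np.sin(a),np.cos(a)]])
w=np.array([R@(ray('top',p,.026)[:2]-S)*1000 for p in c[:,0]],np.float32)
r=cv2.minAreaRect(w);print(r,cv2.boxPoints(r).round(1).tolist());s=read_state();print(s['time'],s['tool_pos'],s['wrist_force'])
```

```text
((53.289642333984375, 0.3324737548828125), (63.64588165283203, 80.32291412353516), 0.27154165506362915) [[21.299999237060547, 40.29999923706055], [21.700000762939453, -40.0], [85.30000305175781, -39.70000076293945], [84.9000015258789, 40.599998474121094]]
15.825 [ 0.54201558 -0.25260892  0.14296546] [-0.00934355  0.73873114  0.54435909]
```

View pics/t7c.png

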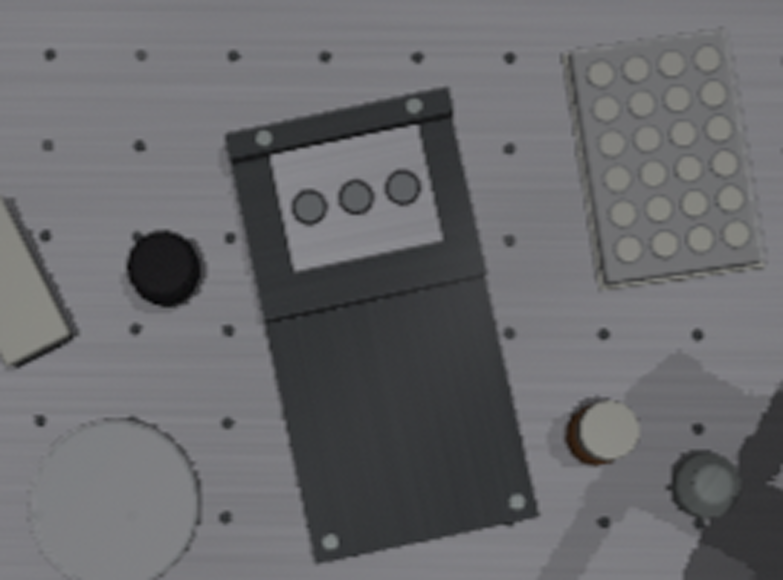

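The carrier lies wells up (wells at (309,207), (356,197), (402,187)) and flush against the stop. Its block-frame x runs from 21.5 to 85.1 mm, y is 0.3 mm, and it is within 0.3° of square. The bystanders are where they were and the arm is clear.

```bash
python3 -c "
from workcell import *
print(finish_job())"
```

```text
the job is handed in; nothing more can be done
None
```

The carrier now lies flat on the upper level, wells up and home against the back stop. I handed the job in at about 16 s of the 58 s allowed.

I did it with two parted fingertips. They pushed the carrier up to the step, raised it along the tipping arc under about 5 to 9 N of push, dragged it just past upright so it fell over, then pushed it to the stop.

- **Final position:** in the last top picture its far edge is at 85.1 mm and its centre is 0.3 mm off the block's middle line. It is about 0.3° from square. The camera calibration is only good to about 2 mm, but the contact force at the stop (about 7.5 N) came where expected.
- **Surroundings:** in that picture the nearby bystanders looked undisturbed. I judged this by eye, did not measure it, and the tweezers were outside that crop. The arm was well clear.
- **Other checks:** none failed. I did not see the carrier meet the step directly because the arm hid it from the top camera, so that rests on the contact force and the tilt seen afterwards. The push was below the suggested 11 N, but it held.

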